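# Lock a glaze test tile into its keeper block

## Robot

A 6-joint arm with a two-finger parallel gripper is mounted at the origin on the work surface. World frame = base frame: x ahead of the robot, y to its left, z up, the work surface at z = 0. Lengths are in m, angles in rad, forces in N, time in s.
With the tool pointing down it reaches from about 0.4 to 0.825 m from the base axis. Payload 7 kg.
Tool frame: the origin (TCP) lies midway between the tips of the shut fingers; the grasp point (between the pads) lies 19 mm behind it; z points along the fingers, y is the line along which they close (so a half turn about z gives the same grasp; the last joint's range is limited). The gripper opens to 88 mm and grips with 3 to 60 N. Pads are 19 mm wide; open, the fingers measure 130 mm over their backs; the gripper's body (78 mm by 193 mm) begins 47 mm behind the grasp point.
Start: joints at [-0.969, 0.359, 0.012, 0, -1.224, -0.288], TCP at [0.208, -0.642, 0.227] pointing down, gripper open.
Joint ranges: [-3.07, 3.07], [-1.43, 2.12], [-1.02, 1.25], [-3.03, 1.67], [-3.05, -0], [-3.03, 3.03]. Speed limits (rad/s): [2.39, 2.39, 3.01, 3.14, 3.14, 3.14].

## Interface

Orientations are given as [roll, pitch, yaw] about the fixed x, y, z axes, in that order (R = Rz(yaw) Ry(pitch) Rx(roll)).
In Python, from station import arm, grab_frame, camera_params, spot_in gives the robot as it stands.
- The arm moves only by the shell command python3 -m jog 'ROWS' [FORCE]. ROWS is JSON, a list that holds one entry, the list of rows, each a list of 7 numbers: the shift along the tool's x, y, z in mm, then the turn, a rotation vector about the tool's x, y, z in rad, then the finger opening in mm, from 0 to 87.6. In form: [[[x, y, z, wx, wy, wz, fingers], ...]]. A call has 1 to 20 rows; each row is the pose to reach, as a shift and turn from the pose commanded when the call began, along the tool's axes at that moment; what a row does not reach only later rows make up. A row lasts 1/8 s, in which the tool goes at most 62.5 mm and 10.7 degrees, less where a joint would pass 70% of its speed; a pose out of reach is approached as far as the arm can. A call with a gripper value outside its range is refused whole. The fingers move at their own pace and stop on an object; FORCE is the grip in N (left out, the last holds). Time passes only in rows, so rows that repeat a pose let the fingers close. It gives the time, the measured TCP pose, the force, the opening and the grip force at its end, in the units of the state.
- arm.get_state(): the state, without advancing time (a new reading comes with each control period).
- grab_frame(name): name is "scene" or "top" or "wrist"; returns (picture, depth): 384x512x3 uint8, blue, green, red; 384x512 float32, m along the optical axis (not along the pixel's ray), 0 where there is no reading.
- camera_params(name): a dict with "mtx" (3x3 intrinsics, pixels), "R" (3x3) and "t" (3): a world point X has camera coordinates R X + t. Camera axes: x right, y down, z forward; pixel columns grow to the right and rows downward; lengths in m; the calibration is good to about 2 mm. The wrist camera is an equidistant fisheye: a pixel r from the principal point sees the ray r / f radians off the axis. A picture is of the moment at which its call begins: read the wrist's pose just before it. camera_params takes no time and is no camera call; for the wrist camera it gives the pose at the moment of the call.
- arm.job_done(): hands the job in; it is judged then, once.
Trained networks look in the newest picture that a camera, given by its name, has taken for a name from the list of things; names that differ only in an ending like _2 or _b are one class to them, and where a whole thing is asked for, a point or a joint stands for the part that bears it (a point fixed in the world has none). Each returns a list of dicts, best first, with "confidence" (0 to 1); they miss things now and then, are a little off and sometimes report something else, mostly with a low value. They report only what shows in the picture. A call takes as long as a camera call. They do not tell look-alikes from the thing itself.
- spot_in(query, camera): "uv" ([column, row] in pixels, amid what is visible of it).
The state is a dict: "t": time; "q": joint angles; "qd": joint speeds; "joint_efforts": joint torques, N m; "eef_pos": TCP position; "ee_rot": TCP orientation; "force": force on the tool from outside, world axes, zero at the start; "moment": the same for the moment, N m; "width": finger opening in m; "gripper_force": force on a finger pad.
Only numpy, scipy, OpenCV 4.12 (cv2) and the standard library are available. Lean on these libraries where they do the work, as an engineer would, in place of code of your own. Each camera call takes 0.05 s, during which the arm holds its last target. There are 200 camera calls.

## Task

Take the narrow, tall test tile that stands loose on the bench and slide its foot sideways under the overhang of the empty keeper block, fully home, until its upright meets the block's edge; leave it there standing squarely and let go. Leave the wide test tile where it is.

Things in the scene. Friction and masses are not known exactly. Their poses are not given: they have to be found in the camera images.
- tile_center (a point): Loose narrow test tile: off-white fired clay, L-shaped, about 150 g. Upright 12 mm thick (its x), 44 wide (y), 100 tall; from its bottom a foot 12 mm thick, 44 wide sticks out 40 mm towards its -x (foot tip 46 mm from the upright's mid-plane). Point: centre of the upright, 50 mm above the underside. Starts standing on the bench, foot roughly towards the robot (within 26 degrees).
- block: Empty keeper block, fixed: brown wood, 60 mm deep (x), 96 wide (y), 32 high. Pocket at bench level, floor is the bench: mouth in its +x face (away from the robot), 64 wide, 20 high, 46 deep, under a 12 mm roof. Origin: middle of underside, so mouth and roof edge at x=+30. Tile home: foot to -x, upright touching the roof edge, its centre at x=+36, y=0, z=+50 mm here. Pinch the upright above 32 mm.
- full_block: Identical keeper block, fixed, a bystander beside the empty one on either side. It already holds an identical narrow tile, fixed in it, its upright 100 mm tall with mid-plane at x = +37 mm. Same frame as the empty block's.
- wide_tile_center (a point): The loose wide test tile, a bystander: same L shape and clay, upright 12 mm thick, 76 mm wide, 64 mm tall, foot 40 mm towards its -x. This point is the centre of its upright, 32 mm above its underside.
There are look-alikes about, which are no part of the job. What is shaped like the part that bears tile_center but green is not meant.

How it is judged:
At the end, for the whole second after the job is handed in: The narrow tile stands upright on the bench (within about 7 degrees), at rest, its foot under the empty block's roof (foot pointing into the block), the upright no more than 12 mm from the roof's edge, within 15 mm of the pocket's middle sideways and square to the block within 11 degrees (x of tile_center in the frame of block between 0.03 and 0.048 m and y of tile_center in the frame of block between -0.015 and 0.015 m and height (world z) of tile_center between 0.044 and 0.056 m and angle between tile_center's own z axis and vertical below 0.12 rad and angle between the x axis of tile_center and the x axis of block, either way round below 0.2 rad and linear speed of tile below 0.02 m/s and x of block in the frame of tile_center below 0 m); the robot touches nothing.
It fails at once if the wide tile is moved by more than 30 mm (distance of wide_tile_center from where it was at the start of the episode above 0.03 m).
It also fails if it takes over 38 s, if anything falls off the work surface, if the arm or the gripper's body presses on something with over 40 N, if the wrist force passes 120 N, or if a joint passes its speed limit or range.

## Working session

There is one attempt and no reset: what is moved stays moved. The work goes in short steps, Python scripts to look and compute and a shell command to move; the robot and the scene stay as the last step left them, time stands still between calls to the robot, and variables do not carry over. Pictures are saved under pics/ and viewed, at most 10 in all, crops included, and the job is handed in when it is done.

```bash
ls; mkdir -p pics; python3 - <<'E'
from station import *
import cv2,numpy as np
s=arm.get_state();print(s['t'],s['eef_pos'],s['ee_rot'],s['width'])
ims=[]
for c in ['scene','top']:
    im,d=grab_frame(c);cv2.imwrite(f'pics/{c}0.png',im);np.save(f'pics/{c}d.npy',d)
    for q in ['tile_center','block','full_block','wide_tile_center']:
        print(c,q,[(np.round(x['uv']).tolist(),round(x['confidence'],2)) for x in spot_in(q,c)][:4])
    p=camera_params(c);print(np.round(p['mtx'],1).tolist(),np.round(-p['R'].T@p['t'],3))
E
```

```text
pics
0.0 [ 0.20819435 -0.64159567  0.2256289 ] [ 3.13995883e+00 -1.47499214e-04 -2.82786264e+00] 0.08754887877194549
scene tile_center [([224.0, 224.0], 0.58)]
scene block [([192.0, 149.0], 0.88)]
scene full_block [([232.0, 183.0], 0.61)]
scene wide_tile_center [([321.0, 286.0], 0.59)]
[[450.2, 0.0, 253.4], [0.0, 450.2, 196.4], [0.0, 0.0, 1.0]] [0.975 0.647 0.728]
top tile_center [([253.0, 159.0], 0.83), ([213.0, 175.0], 0.56)]
top block [([381.0, 192.0], 0.64)]
top full_block [([304.0, 197.0], 0.82), ([154.0, 188.0], 0.71)]
top wide_tile_center [([154.0, 190.0], 0.86)]
[[354.5, 0.0, 253.6], [0.0, 354.5, 193.0], [0.0, 0.0, 1.0]] [0.463 0.04  0.868]
```

View pics/top0.png

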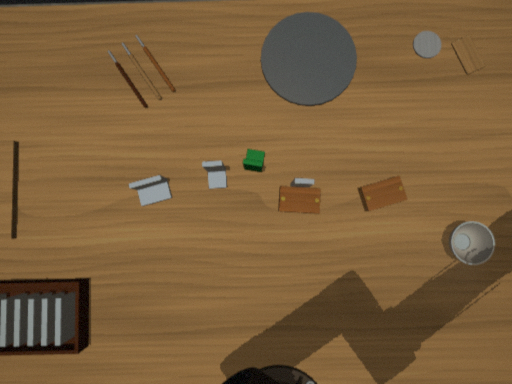

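View pics/scene0.png

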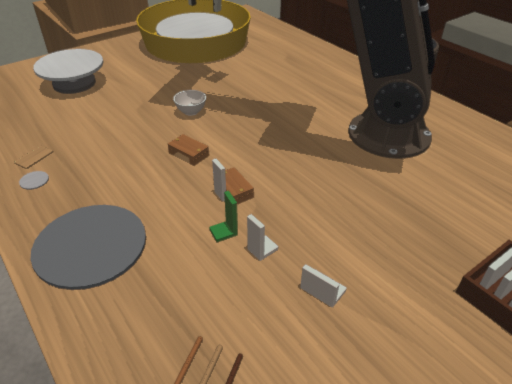

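The top view shows the loose narrow tile at (214,175), its foot toward the robot. The green look-alike is at (254,160), the full block with its tile at (300,197), the empty, tilted block at (384,193), and the wide tile at (152,190). The scene view agrees: tile (258,238), empty block (188,149). Next I measure with depth from both views.

```bash
cat > h.py <<'E'
import numpy as np,cv2
from station import *
def cloud(c,d):
    p=camera_params(c);v,u=np.mgrid[:384,:512]
    X=np.stack([(u-p['mtx'][0,2])/p['mtx'][0,0]*d,(v-p['mtx'][1,2])/p['mtx'][1,1]*d,d],-1)
    return (X-p['t'])@p['R']
def rect(P):
    r=cv2.minAreaRect((P[:,:2]*1000).astype(np.float32));return [np.round(a,1).tolist() if not np.isscalar(a) else round(a,1) for a in r]
E
python3 - <<'E'
from h import *
for c in ['top','scene']:
    W=cloud(c,np.load(f'pics/{c}d.npy')); im=cv2.imread(f'pics/{c}0.png')
    m=((W[...,2]>.007)&(W[...,2]<.13)&(abs(W[...,1]+.05)<.4)&(W[...,0]>.38)&(W[...,0]<.6)).astype(np.uint8)
    n,l,st,ce=cv2.connectedComponentsWithStats(m)
    for i in range(1,n):
        if st[i,4]<40: continue
        P=W[l==i];z=P[:,2];print(c,'comp',ce[i].round(),len(P),'zmax',z.max().round(4),'col',im[l==i].mean(0).round())
        for lo,hi in [(.007,.02),(.024,.04),(.055,.07),(.092,.11)]:
            Q=P[(z>lo)&(z<hi)]
            if len(Q)>12: print('   z',lo,hi,len(Q),'medz',np.median(Q[:,2]).round(4),rect(Q),'mean',(Q.mean(0)[:2]*1000).round(1))
E
```

```text
top comp [252. 164.] 212 zmax 0.1027 col [32. 77. 26.]
   z 0.007 0.02 15 medz 0.0119 [[583.4, 44.4], [13.7, 44.4], 9.2] mean [583.1  44.8]
   z 0.024 0.04 19 medz 0.0312 [[582.4, 46.7], [40.8, 0.7], 79.3] mean [582.5  46.8]
   z 0.055 0.07 19 medz 0.0623 [[582.6, 47.6], [41.8, 0.7], 79.1] mean [582.6  47.6]
   z 0.092 0.11 116 medz 0.0992 [[588.2, 46.4], [43.0, 12.2], 79.2] mean [587.7  46.3]
top comp [215. 173.] 521 zmax 0.1019 col [133. 134. 130.]
   z 0.007 0.02 311 medz 0.0117 [[566.4, 135.1], [48.0, 44.1], 2.0] mean [563.1 134.6]
   z 0.024 0.04 22 medz 0.0334 [[583.0, 133.2], [8.6, 41.6], 16.6] mean [583.6 132.1]
   z 0.055 0.07 22 medz 0.0636 [[583.1, 133.2], [9.5, 42.2], 16.5] mean [583.7 131.2]
   z 0.092 0.11 114 medz 0.0989 [[588.1, 135.7], [12.0, 42.2], 2.8] mean [587.8 135.5]
top comp [151. 189.] 827 zmax 0.0669 col [138. 138. 134.]
   z 0.007 0.02 541 medz 0.0116 [[536.0, 289.3], [49.8, 75.6], 14.7] mean [532.3 287.7]
   z 0.024 0.04 45 medz 0.0331 [[551.9, 291.3], [9.4, 72.8], 21.9] mean [553.6 286.6]
   z 0.055 0.07 188 medz 0.0632 [[556.3, 294.5], [12.2, 75.8], 13.6
[... 1839 characters left out ...]
ax 0.1022 col [117. 127. 132.]
   z 0.007 0.02 226 medz 0.0112 [[567.5, 136.8], [52.9, 44.3], 2.1] mean [565.9 143.5]
   z 0.024 0.04 89 medz 0.0329 [[592.0, 138.0], [12.4, 44.8], 17.9] mean [591.4 142.4]
   z 0.055 0.07 95 medz 0.0628 [[588.0, 137.4], [13.5, 45.5], 2.6] mean [591.4 141. ]
   z 0.092 0.11 131 medz 0.0985 [[588.1, 137.4], [13.3, 44.8], 3.0] mean [588.9 138.9]
scene comp [321. 285.] 982 zmax 0.0663 col [116. 124. 130.]
   z 0.007 0.02 250 medz 0.0117 [[536.7, 291.9], [55.3, 75.1], 14.2] mean [544.1 305.4]
   z 0.024 0.04 205 medz 0.032 [[560.4, 297.5], [11.9, 75.9], 20.8] mean [559.9 299.9]
   z 0.055 0.07 298 medz 0.0624 [[556.1, 296.4], [14.0, 75.7], 15.6] mean [557.2 297.4]
```

Both views agree. The tile's upright is at about (588, 136.5) mm with yaw 2.8°, and its top is at z≈0.099. The block is at (518, -261) mm with yaw 15.3°, and its roof is at z≈0.0315. I'll pinch across the 12 mm thickness, so I first go above the tile.

```bash
python3 -m jog '[[[-601,623,26,0,0,-1.304,50],[-601,623,26,0,0,-1.304,50],[-601,623,26,0,0,-1.304,50],[-601,623,26,0,0,-1.304,50],[-601,623,26,0,0,-1.304,50],[-601,623,26,0,0,-1.304,50],[-601,623,26,0,0,-1.304,50],[-601,623,26,0,0,-1.304,50],[-601,623,26,0,0,-1.304,50],[-601,623,26,0,0,-1.304,50],[-601,623,26,0,0,-1.304,50],[-601,623,26,0,0,-1.304,50],[-601,623,26,0,0,-1.304,50],[-601,623,26,0,0,-1.304,50],[-601,623,26,0,0,-1.304,50],[-601,623,26,0,0,-1.304,50],[-601,623,26,0,0,-1.304,50],[-601,623,26,0,0,-1.304,50]]]' 30
python3 - <<'E'
from h import *
p=camera_params('wrist');im,d=grab_frame('wrist');cv2.imwrite('pics/w1.png',im)
f=p['mtx'][0,0];v,u=np.mgrid[:384,:512];x=u-p['mtx'][0,2];y=v-p['mtx'][1,2];r=np.hypot(x,y)+1e-9;th=r/f
X=np.stack([np.tan(th)*x/r*d,np.tan(th)*y/r*d,d],-1);W=(X-p['t'])@p['R']
m=(abs(W[...,0]-.575)<.06)&(abs(W[...,1]-.136)<.05)
for lo,hi in [(.007,.02),(.092,.107)]:
    Q=W[m&(W[...,2]>lo)&(W[...,2]<hi)]
    if len(Q)>10: print(lo,len(Q),np.median(Q[:,2]),rect(Q))
E
```

```text
t: 2.75
eef_pos: [0.5875, 0.1351, 0.2011]
ee_rot: [-3.141, 0.0, -1.525]
force: [-0.3, 0.4, 0.2]
width: 0.0501
gripper_force: 0.0
0.007 1161 0.01298747510859245 [[566.9, 135.3], [51.9, 44.9], 2.7]
0.092 617 0.10077371582892997 [[587.2, 135.8], [11.2, 43.8], 2.6]
```

View pics/w1.png

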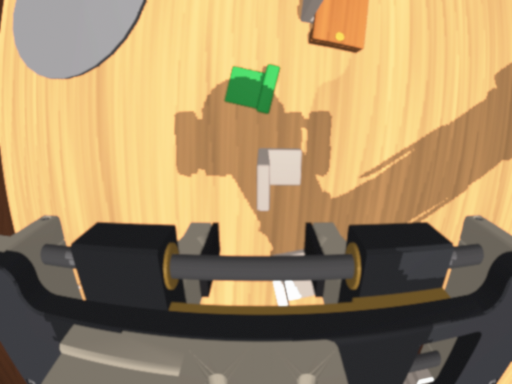

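The wrist view shows the white tile with its upright at (263,180) between the fingers and its foot to the right, toward the robot. It measures (587, 136) mm at yaw 2.6°, which confirms the earlier figures. I go down and close.

```bash
python3 -m jog '[[[0,0,50,0,0,0,50],[0,0,100,0,0,0,50],[0,0,130,0,0,0,50],[0,0,150,0,0,0,50],[0,0,150,0,0,0,50],[0,0,150,0,0,0,30],[0,0,150,0,0,0,15],[0,0,150,0,0,0,6],[0,0,150,0,0,0,6],[0,0,150,0,0,0,6],[0,0,150,0,0,0,6],[0,0,150,0,0,0,6],[0,0,150,0,0,0,6],[0,0,150,0,0,0,6]]]' 30
```

```text
t: 4.55
eef_pos: [0.5878, 0.1361, 0.0508]
ee_rot: [-3.141, 0.0, -1.524]
force: [-1.5, 0.8, 5.1]
width: 0.0117
gripper_force: 30.0
```

Gripped at 11.7 mm. I lift, carry it to the spot in front of the mouth (block x = +95 mm, turned to match), lower partway and look.

```bash
python3 -m jog '[[[0,0,-30,0,0,0,6],[0,0,-80,0,0,0,6],[0,0,-125,0,0,0,6],[0,0,-125,0,0,0,6],[40,0,-125,0,0,-0.03,6],[85,0,-125,0,0,-0.06,6],[135,-1,-125,0,0,-0.1,6],[185,-2,-125,0,0,-0.13,6],[235,-3,-125,0,0,-0.16,6],[285,-3,-125,0,0,-0.19,6],[330,-4,-125,0,0,-0.22,6],[360,-4,-125,0,0,-0.22,6],[373,-4,-125,0,0,-0.22,6],[373,-4,-125,0,0,-0.22,6],[373,-4,-100,0,0,-0.22,6],[373,-4,-60,0,0,-0.22,6],[373,-4,-30,0,0,-0.22,6],[373,-4,-15,0,0,-0.22,6],[373,-4,-15,0,0,-0.22,6]]]'
python3 - <<'E'
from h import *
for c in ['top','scene']:
    im,d=grab_frame(c);cv2.imwrite(f'pics/{c}1.png',cv2.resize(im[80:280,60:480],None,fx=1.9,fy=1.9,interpolation=3) if c=='scene' else im)
    W=cloud(c,d);z=W[...,2];g=im.max(-1).astype(int)-im.min(-1)
    m=(abs(W[...,0]-.585)<.07)&(abs(W[...,1]+.24)<.06)&(g<25)
    for lo,hi in [(.015,.035),(.05,.1)]:
        Q=W[m&(z>lo)&(z<hi)]
        if len(Q)>10: print(c,lo,len(Q),np.median(Q[:,2]),rect(Q))
E
```

```text
t: 6.92
eef_pos: [0.6088, -0.2356, 0.0647]
ee_rot: [3.14, 0.001, -1.303]
force: [-0.2, -0.2, -1.7]
width: 0.0121
gripper_force: 30.0
scene 0.015 194 0.02585099521431148 [[591.1, -237.8], [54.5, 43.1], 16.0]
scene 0.05 243 0.08015881896678227 [[612.7, -223.7], [24.1, 48.7], 81.0]
```

View pics/scene1.png

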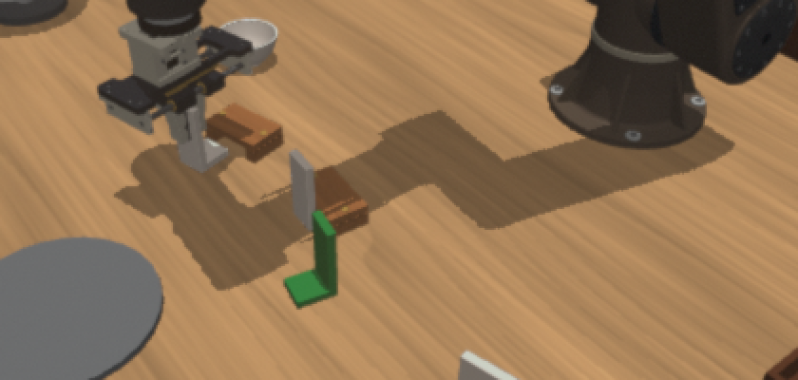

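The crop shows the tile held upright at (200,150), its foot facing the mouth of the empty block at (245,130). It is square to the block within about 1° and within 3 mm sideways. I lower it to 1 mm above the bench and slide most of the way in.

```bash
python3 -m jog '[[[1,0,8,0,0,0,6],[1,0,13,0,0,0,6],[1,0,13,0,0,0,6],[1,8,13,0,0,0,6],[1,16,13,0,0,0,6],[1,24,13,0,0,0,6],[1,32,13,0,0,0,6],[1,40,13,0,0,0,6],[1,46,13,0,0,0,6],[1,50,13,0,0,0,6],[1,53,13,0,0,0,6],[1,53,13,0,0,0,6],[1,53,13,0,0,0,6]]]'
```

```text
t: 8.65
eef_pos: [0.5585, -0.2513, 0.0526]
ee_rot: [-3.142, -0.0, -1.304]
force: [-0.2, 0.3, -2.3]
width: 0.0117
gripper_force: 30.0
```

No contact so far. I ease in the last millimetres until it touches.

```bash
python3 -m jog '[[[0,2,1,0,0,0,6],[0,4,1,0,0,0,6],[0,5,1,0,0,0,6],[0,5,1,0,0,0,6],[0,5,1,0,0,0,6]]]'; python3 -m jog '[[[0,1,0,0,0,0,6],[0,1,0,0,0,0,6],[0,1,0,0,0,0,6]]]'
```

```text
t: 9.28
eef_pos: [0.5536, -0.2526, 0.0516]
ee_rot: [-3.142, -0.0, -1.304]
force: [-0.9, -0.2, -1.2]
width: 0.0118
gripper_force: 30.0
t: 9.65
eef_pos: [0.5526, -0.2529, 0.0516]
ee_rot: [-3.142, -0.0, -1.304]
force: [0.1, 0.1, -2.1]
width: 0.0119
gripper_force: 30.0
```

```bash
python3 -m jog '[[[0,1,0.5,0,0,0,6],[0,1,0.5,0,0,0,6],[0,1,0.5,0,0,0,6]]]'; python3 -m jog '[[[0,1,0,0,0,0,6],[0,1,0,0,0,0,6],[0,1,0,0,0,0,6]]]'
```

```text
t: 10.02
eef_pos: [0.5516, -0.2532, 0.0511]
ee_rot: [3.142, 0.0, -1.304]
force: [0.4, 0.2, -2.7]
width: 0.0116
gripper_force: 30.0
t: 10.4
eef_pos: [0.5507, -0.2534, 0.0511]
ee_rot: [-3.141, -0.0, -1.304]
force: [0.1, -0.2, -2.8]
width: 0.0123
gripper_force: 30.0
```

```bash
python3 -m jog '[[[0,1,0,0,0,0,6],[0,1,0,0,0,0,6],[0,1,0,0,0,0,6]]]'; python3 -m jog '[[[0,1,0,0,0,0,6],[0,1,0,0,0,0,6],[0,1,0,0,0,0,6]]]'; python3 - <<'E'
from h import *
im,d=grab_frame('scene');cv2.imwrite('pics/scene2.png',cv2.resize(im[90:190,130:260],None,fx=5,fy=5,interpolation=2))
E
```

```text
t: 10.78
eef_pos: [0.5506, -0.2535, 0.0513]
ee_rot: [-3.14, -0.0, -1.304]
force: [4.9, 1.8, -4.2]
width: 0.012
gripper_force: 30.0
t: 11.15
eef_pos: [0.5506, -0.2536, 0.0514]
ee_rot: [-3.138, -0.001, -1.303]
force: [7.2, 2.3, -5.0]
width: 0.0117
gripper_force: 30.0
```

View pics/scene2.png

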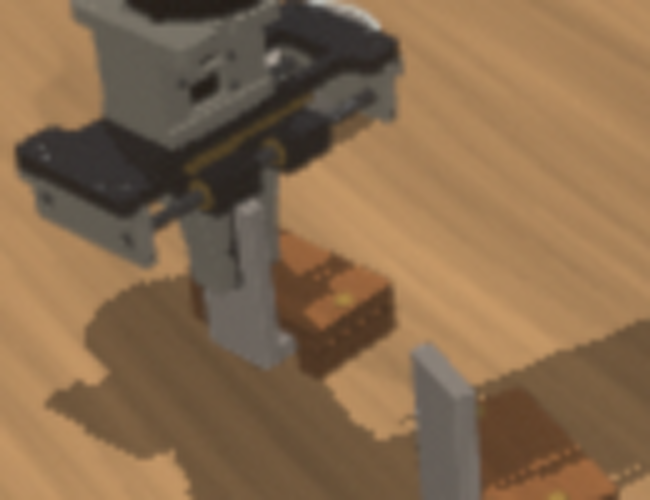

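The zoomed view shows the upright at (245,290), vertical and flush against the edge of the empty block. Only the foot's start, at (285,345), is visible, running in under the roof. The 7 N reaction confirms contact. I relieve the push, open and retreat.

```bash
python3 -m jog '[[[0,-1,0.5,0,0,0,6],[0,-1.5,0.5,0,0,0,6],[0,-1.5,0.5,0,0,0,6],[0,-1.5,0.5,0,0,0,14],[0,-1.5,0.5,0,0,0,20],[0,-1.5,0.5,0,0,0,30],[0,-1.5,0.5,0,0,0,44],[0,-1.5,0.5,0,0,0,44],[0,-1.5,0.5,0,0,0,44],[0,-1.5,-30,0,0,0,44],[0,-1.5,-80,0,0,0,44],[0,-1.5,-140,0,0,0,44],[0,-1.5,-150,0,0,0,44],[0,-1.5,-150,0,0,0,44]]]'
python3 - <<'E'
from h import *
p=camera_params('wrist');im,d=grab_frame('wrist')
f=p['mtx'][0,0];v,u=np.mgrid[:384,:512];x=u-p['mtx'][0,2];y=v-p['mtx'][1,2];r=np.hypot(x,y)+1e-9;th=r/f
Ww=(np.stack([np.tan(th)*x/r*d,np.tan(th)*y/r*d,d],-1)-p['t'])@p['R']
i2,d2=grab_frame('scene');cv2.imwrite('pics/scene3.png',cv2.resize(i2[90:190,130:260],None,fx=5,fy=5,interpolation=2))
for n,W in [('wrist',Ww),('scene',cloud('scene',d2))]:
    m=(abs(W[...,0]-.53)<.09)&(abs(W[...,1]+.255)<.07);z=W[...,2]
    for lo,hi in [(.025,.037),(.04,.06),(.06,.09),(.092,.107)]:
        Q=W[m&(z>lo)&(z<hi)]
        if len(Q)>10:
            r=rect(Q);e=np.array(r[0])-[517.5,-261.1];a=np.radians(15.3)
            print(n,lo,len(Q),np.median(Q[:,2]).round(4),r,'blk',(e[0]*np.cos(a)+e[1]*np.sin(a)).round(1),(-e[0]*np.sin(a)+e[1]*np.cos(a)).round(1))
E
```

```text
t: 12.95
eef_pos: [0.5504, -0.2534, 0.2018]
ee_rot: [-3.14, -0.0, -1.304]
force: [-0.4, -0.6, -1.4]
width: 0.0439
gripper_force: 0.0
wrist 0.025 4203 0.033 [[522.4, -260.8], [71.4, 95.9], 15.1] blk 4.8 -1.0
wrist 0.04 40 0.0511 [[557.5, -273.8], [12.0, 2.3], 14.2] blk 35.2 -22.8
wrist 0.06 66 0.0753 [[557.6, -274.3], [11.2, 1.4], 14.5] blk 35.2 -23.3
wrist 0.092 624 0.1008 [[552.0, -253.7], [11.8, 44.0], 15.0] blk 35.2 -2.0
scene 0.025 397 0.0312 [[521.2, -257.4], [79.0, 96.7], 12.6] blk 4.5 2.6
scene 0.04 89 0.0503 [[556.5, -250.0], [12.9, 46.6], 26.9] blk 40.5 0.4
scene 0.06 139 0.0756 [[556.5, -250.2], [12.0, 46.3], 25.9] blk 40.5 0.2
scene 0.092 72 0.0984 [[552.8, -250.5], [13.0, 44.1], 16.4] blk 36.8 0.9
```

View pics/scene3.png

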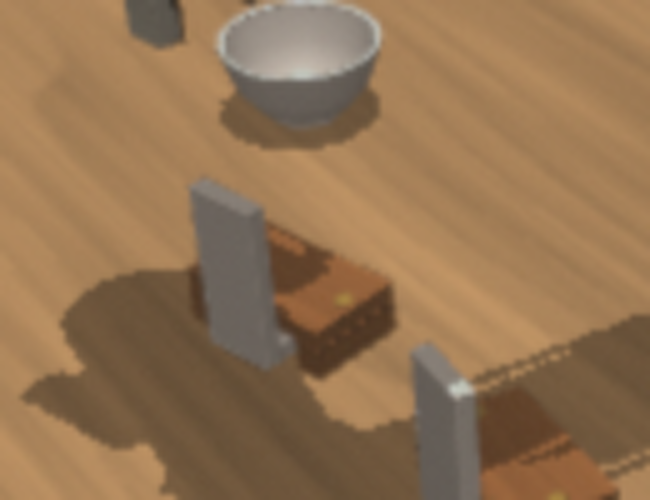

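The tile stands free and upright at (235,270) against the roof edge. It measures about (35 to 37, -2 to +1) mm in the block frame, square within 1°. Handing in.

```bash
python3 -c "
from station import arm
print(arm.job_done())"
```

```text
the job is handed in; nothing more can be done
None
```

The narrow tile is home under the empty keeper block's roof, upright against the edge, square within about 1° and released; the wide tile was never approached, and I handed the job in at about 13 s (no verdict was returned).

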